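# Rebuild the tube mixer's drive stack

## Robot

A 7-joint arm with a two-finger parallel gripper is mounted at the origin on the work surface. World frame = base frame: x ahead of the robot, y to its left, z up, the work surface at z = 0. Lengths are in m, angles in rad, forces in N, time in s.
With the tool pointing down it reaches from about 0.425 to 1.025 m from the base axis. Payload 9.4 kg.
Tool frame: the origin (TCP) lies midway between the tips of the shut fingers; the grasp point (between the pads) lies 19 mm behind it; z points along the fingers, y is the line along which they close (so a half turn about z gives the same grasp; the last joint's range is limited). The gripper opens to 85 mm and grips with 20 to 120 N. Pads are 22 mm wide; open, the fingers measure 114 mm over their backs; the gripper's body (76 mm by 85 mm) begins 54 mm behind the grasp point. The pads swing forward as they close: fully open they stand 13 mm farther back than shut.
Start: joints at [-1.225, 0.599, -0.003, 1.599, 0.002, 0.943, -0.08], TCP at [0.297, 0.661, 0.231] pointing down, gripper open.
Joint ranges: [-2.57, 2.57], [-0.35, 1.97], [-1.29, 1.29], [0.11, 2.56], [-1.05, 4.19], [0.11, 1.86], [-2.63, 2.63]. Speed limits (rad/s): [2.22, 2.22, 3.01, 3.01, 3.14, 3.14, 3.14].

## Interface

Orientations are given as a unit quaternion [w, x, y, z].
In Python, from workcell import robot gives the robot as it stands.
- The arm moves only by the shell command python3 -m creep 'ROWS' [OPENING] [FORCE]. ROWS is JSON, one flat list of numbers, 6 for each row, row after row: the shift along the tool's x, y, z in mm, then the turn, a rotation vector about the tool's x, y, z in degrees. A call has 1 to 8 rows; each row shifts and turns the commanded pose from where the row before left it, along the tool's axes as they then stand; what a row does not reach is not made up. A row lasts 1/8 s, in which the tool goes at most 62.5 mm and 10.7 degrees, less where a joint would pass 70% of its speed; a pose out of reach is approached as far as the arm can. A call with a gripper value outside its range is refused whole. OPENING is the finger opening in mm, from 0 to 85.4, set as the call begins (- or left out, the last holds). The fingers move at their own pace and stop on an object; FORCE is the grip in N (left out, the last holds). Time passes only in rows, so rows that do not move let the fingers close. It gives the time, the measured TCP pose, the force, the opening and the grip force at its end, in the units of the state.
- robot.observe(): the state, without advancing time (a new reading comes with each control period).
- robot.capture(name): name is "side" or "top"; returns a dict with "frame" (384x512x3 uint8, blue, green, red), "mtx" (3x3 intrinsics, pixels), "k1" (the pictures are not rectified: a ray, as slopes to the right and down, at radius r is drawn at 1 + k1 r^2 times it, then the intrinsics apply), "origin" and "attitude" of the camera in the world. Camera axes: x right, y up, looking along -z (the intrinsics and any distortion apply to the point x, -y, -z); pixel columns grow to the right and rows downward; lengths in m; the calibration is good to about 2 mm. A picture is of the moment at which its call begins. There is no depth.
- robot.job_done(): hands the job in; it is judged then, once.
Trained networks look in a picture, given as the dict that the camera call returned (one of the last four; its "shot" number tells which), for a name from the list of things; names that differ only in an ending like _2 or _b are one class to them, and where a whole thing is asked for, a point or a joint stands for the part that bears it (a point fixed in the world has none). Each returns a list of dicts, best first, with "p" (0 to 1); they miss things now and then, are a little off and sometimes report something else, mostly with a low value. They report only what shows in the picture. A call takes as long as a camera call. They do not tell look-alikes from the thing itself.
- robot.look_for(picture, query): "point" ([x, y, z] in m, in world coordinates, good to about 4 mm: the middle of the surface that is visible of it).
- robot.spot_point(picture, query): "point" ([x, y, z] in m, in world coordinates, good to about 4 mm: a listed point, or the origin of a listed thing).
The state is a dict: "time": time; "qpos": joint angles; "joint_velocities": joint speeds; "joint_efforts": joint torques, N m; "tcp_pos": TCP position; "eef_rot": TCP orientation; "wrist_force": force on the tool from outside, world axes, zero at the start; "wrist_torque": the same for the moment, N m; "opening": opening from 0.0 (shut) to 1.0 (fully open); "grip_force": force on a finger pad.
Only numpy, scipy, OpenCV 4.12 (cv2) and the standard library are available. Lean on these libraries where they do the work, as an engineer would, in place of code of your own. Each camera call takes 0.05 s, during which the arm holds its last target. There are 200 camera calls.

## Task

The tube mixer's drive parts have been washed and lie on the mat; put them back on its upright spindle, each pushed fully home before the next: first the blue slotted collar, slots down, turned until its slots drop over the brass cross at the spindle's foot and it sits flat on the flange, then the yellow spacer, then the red lock ring on top. Leave the wash bottle, tape roll and jar where they stand.

Things in the scene. Friction and masses are not known exactly. Their poses are not given: they have to be found in the camera images.
- mixer: Low white bench mixer, 150 x 150 mm, 44 mm high, fixed, black knob on its -x face. Origin: centre of its underside; z up. At its centre a steel post 16 mm in diameter rises 56 mm from a dark flange 60 mm across (seat), tapering over its last 10 mm to a 6 mm tip. A brass cross lies on the flange round the foot of the post: two crossed bars 34 mm long, 5 mm wide, 6 mm high.
- seat (a point): Centre of the flange's top face, 50 mm above the bench: the collar's underside comes to rest here. Axes as the mixer's. The angle of the brass cross differs every time and is NOT given by this reading (find it by touch or sight; it repeats every 90 degrees). Post and cross turn only stiffly, at about 0.7 N m.
- collar: Blue metal collar, 44 mm outside, 18 mm bore, 20 mm high, about 70 g. Upper 12 mm a full ring; lower 8 mm four claws between four radial slots 9 mm wide, open below and outward, along its own +x, -x, +y, -y. With slots off the cross it stops 6 mm high on the bars. Origin: centre of its underside, z up the bore. It starts slots down on the mat.
- spacer: Yellow plain ring, 40 mm outside diameter, 18 mm bore, 14 mm high. Origin: centre of its underside, z along the bore. About 35 g.
- lockring: Red plain ring, 48 mm outside diameter, 18 mm bore, 12 mm high. Origin: centre of its underside, z along the bore. About 50 g.
- mat: Thin white plastic mat 160 (x) x 250 (y) mm, 3 mm thick, fixed to the bench; the three rings lie in a row along its y, about 80 mm apart, in any order. Origin: centre of its underside.
- wash_bottle: White wash bottle with red cap and spout, 66 mm diameter, 175 mm high, standing; a bystander. Origin: centre of its underside.
- tape_roll: Roll of black tape lying flat, 60 mm diameter, 32 mm bore, 19 mm high; a bystander. Origin: centre of its underside.
- jar: Small glass jar with blue lid, 56 mm diameter, 60 mm high; a bystander. Origin: centre of its underside.
Things that resemble listed ones, but are neither listed nor needed, are in the scene too. What is shaped like the lockring but grey or white is not meant. Of the things that look like the collar, the middle-sized one is meant.

How it is judged:
On the way, in this order (a step that is already met when the one before it is completed fails the run):
1. the blue collar is fully home: engaged over the cross and down on the flange (z of collar in the frame of seat between -0.003 and 0.0025 m and horizontal distance between collar and seat below 0.004 m and angle between collar's own z axis and vertical below 0.1 rad), for 0.2 s.
2. the yellow spacer is home on the collar (all of step 1 and z of spacer in the frame of seat between 0.017 and 0.0225 m and horizontal distance between spacer and seat below 0.004 m and angle between spacer's own z axis and vertical below 0.1 rad), for 0.2 s.
3. the red lock ring is home on the spacer (all of step 2 and z of lockring in the frame of seat between 0.031 and 0.0365 m and horizontal distance between lockring and seat below 0.004 m and angle between lockring's own z axis and vertical below 0.1 rad), for 0.2 s.
At the end, for the whole second after the job is handed in: Collar, spacer and lock ring are threaded on the spindle in that order, at rest: undersides 0, 20 and 34 mm above the flange (within 2.5 mm), within 4 mm of the spindle's axis and upright within 0.1 rad; the bystanders have been left alone (all of step 3 and linear speed of each of collar, spacer, lockring below 0.02 m/s); the robot touches nothing.
It fails at once if the wash bottle is moved more than 25 mm or tipped (distance of wash_bottle from where it was at the start of the episode above 0.025 m or angle between wash_bottle's own z axis and vertical above 0.3 rad).
It fails at once if the tape roll is moved more than 25 mm or tipped (distance of tape_roll from where it was at the start of the episode above 0.025 m or angle between tape_roll's own z axis and vertical above 0.3 rad).
It fails at once if the glass jar is moved more than 25 mm or tipped (distance of jar from where it was at the start of the episode above 0.025 m or angle between jar's own z axis and vertical above 0.3 rad).
It also fails if it takes over 72 s, if anything falls off the work surface, if the arm or the gripper's body presses on something with over 40 N, if the wrist force passes 120 N, or if a joint passes its speed limit or range.

## Working session

There is one attempt and no reset: what is moved stays moved. The work goes in short steps, Python scripts to look and compute and a shell command to move; the robot and the scene stay as the last step left them, time stands still between calls to the robot, and variables do not carry over. Pictures are saved under pics/ and viewed, at most 10 in all, crops included, and the job is handed in when it is done.

```bash
ls; mkdir -p pics; cat > h.py <<'E'
import numpy as np,cv2
from workcell import robot
from scipy.spatial.transform import Rotation as R
def rot(q): return R.from_quat([q[1],q[2],q[3],q[0]])
def att(c):
    a=np.array(c["attitude"]); return a if a.shape==(3,3) else rot(a).as_matrix()
def ray(c,u,v):
    K=np.array(c["mtx"]); d=np.array([(u-K[0,2])/K[0,0],(v-K[1,2])/K[1,1]]); s=d.copy()
    for _ in range(20): s=d/(1+c["k1"]*(s@s))
    return att(c)@np.array([s[0],-s[1],-1])
def atz(c,u,v,z):
    o=np.array(c["origin"]); r=ray(c,u,v); return o+r*(z-o[2])/r[2]
def proj(c,p):
    q=att(c).T@(np.array(p)-c["origin"]); s=np.array([q[0],-q[1]])/-q[2]; s=s*(1+c["k1"]*(s@s)); K=np.array(c["mtx"])
    return np.array([K[0,0]*s[0]+K[0,2],K[1,1]*s[1]+K[1,2]])
def tool():
    s=robot.observe(); return np.array(s["tcp_pos"]),rot(s["eef_rot"])
def go(x,y,z,yaw=None):
    "shift in tool axes mm to a world target (before turning), and turn about tool z in deg so tool y points at yaw deg (mod 180)"
    p,r=tool(); d=r.inv().apply(np.array([x,y,z])-p)*1000
    M=r.as_matrix(); cur=np.degrees(np.arctan2(M[1,1],M[0,1]))
    t=None if yaw is None else -((yaw-cur+90)%180-90)
    print("shift",d.round(1),"yaw",round(cur,1),"turn",t,"tilt z",M[:,2].round(3))
E
python3 - <<'E'
from h import *
np.set_printoptions(precision=4,suppress=True)
for n in("top","side"):
    c=robot.capture(n); cv2.imwrite(f"pics/{n}0.png",c["frame"])
    print(n,c["origin"],att(c)[:,2],c["mtx"],c["k1"])
    for q in ["mixer","seat","collar","spacer","lockring","mat","wash_bottle","tape_roll","jar"]:
        for d in robot.spot_point(c,q)[:4]:
            print(q,round(d["p"],2),np.round(d["point"],3),proj(c,d["point"]).round())
print(robot.observe()["eef_rot"])
E
```

```text
pics
top [0.4806 0.0716 1.0982] [-0.1005  0.0025  0.9949] [[475.6289   0.     262.3565]
 [  0.     475.6289 187.0534]
 [  0.       0.       1.    ]] -0.032781469596093245
mixer 0.66 [ 0.568 -0.137 -0.003] [351. 198.]
seat 0.97 [ 0.57 -0.14  0.05] [357. 195.]
collar 0.66 [0.554 0.047 0.005] [272. 203.]
collar 0.56 [ 0.729 -0.048  0.006] [312. 129.]
collar 0.55 [ 0.731 -0.222  0.   ] [386. 129.]
collar 0.54 [ 0.423 -0.057  0.   ] [317. 260.]
spacer 0.65 [ 0.55   0.133 -0.002] [235. 205.]
lockring 0.82 [0.58  0.205 0.005] [204. 192.]
lockring 0.8 [ 0.601  0.367 -0.003] [135. 183.]
lockring 0.53 [ 0.527  0.324 -0.002] [152. 214.]
lockring 0.31 [0.724 0.188 0.004] [212. 130.]
mat 0.77 [ 0.557  0.13  -0.004] [236. 202.]
wash_bottle 0.55 [ 0.749  0.059 -0.003] [267. 121.]
tape_roll 0.64 [0.724 0.188 0.002] [212. 130.]
jar 0.97 [ 0.732 -0.224  0.001] [387. 128.]
side [ 0.2069 -0.3617  0.742 ] [-0.4353 -0.4611  0.7732] [[399.1542   0.     252.6111]
 [  0.     399.1542 191.4635]
 [  0.       0.       1.    ]] 0.04568320130379255
mixer 0.67 [ 0.571 -0.142  0.003] [309. 264.]
seat 0.92 [ 0.567 -0.142  0.05 ] [309. 253.]
collar 0.81 [ 0.55   0.046 -0.001] [240. 218.]
collar 0.76 [ 0.731 -0.046 -0.   ] [322. 197.]
collar 0.48 [ 0.426 -0.064 -0.   ] [231. 284.]
spacer 0.62 [0.55  0.132 0.003] [215. 196.]
lockring 0.69 [0.521 0.328 0.001] [157. 160.]
lockring 0.69 [0.602 0.369 0.002] [173. 137.]
lockring 0.56 [0.58  0.208 0.002] [204. 173.]
mat 0.94 [ 0.551  0.128 -0.003] [217. 198.]
tape_roll 0.7 [ 0.726  0.186 -0.   ] [253. 149.]
jar 0.68 [ 0.734 -0.221 -0.002] [386. 242.]
[ 0.      0.2098  0.9777 -0.    ]
```

```bash
python3 - <<'E'
from h import *
f=cv2.imread("pics/top0.png")
cv2.imwrite("pics/t1.png",cv2.resize(f[90:290,120:410],(800,552),interpolation=cv2.INTER_CUBIC))
a=cv2.resize(f[165:225,325:385],(500,500),interpolation=cv2.INTER_CUBIC)
f=cv2.imread("pics/side0.png")
a=np.hstack([a[:, :],])
b=cv2.resize(f[190:250,215:265],(300,360),interpolation=cv2.INTER_CUBIC)
o=np.zeros((500,800,3),np.uint8);o[:,:500]=a;o[:360,500:]=b
cv2.imwrite("pics/t2.png",o)
E
```

```text
(no output)
```

View pics/t1.png

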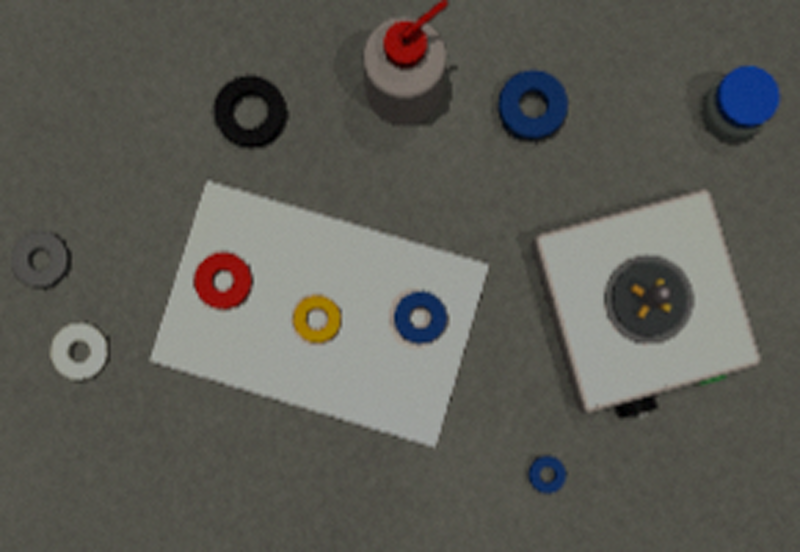

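View pics/t2.png

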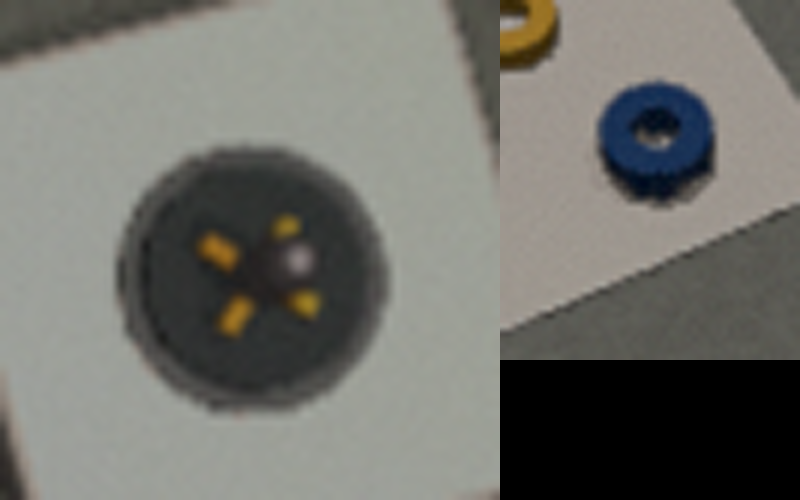

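The picture shows the mat's rings red (223,280), yellow (317,319) and blue (420,318); the mat one is the middle-sized of three blue rings. The cross tips are visible on the flange at (648,298). Next I segment to refine.

```bash
cat > seg.py <<'E'
from h import *
from scipy.optimize import least_squares
def blob(c,lo,hi,uv,rad,z):
    hsv=cv2.cvtColor(c["frame"],cv2.COLOR_BGR2HSV); m=cv2.inRange(hsv,lo,hi)
    if lo[0]==0 and hi[0]<12: m|=cv2.inRange(hsv,(170,lo[1],lo[2]),(180,255,255))
    w=np.zeros_like(m); cv2.circle(w,tuple(int(round(x)) for x in uv),rad,255,-1); m&=w
    cs,_=cv2.findContours(m,cv2.RETR_EXTERNAL,cv2.CHAIN_APPROX_NONE)
    k=max(cs,key=cv2.contourArea); M=cv2.moments(k)
    u,v=M["m10"]/M["m00"],M["m01"]/M["m00"]; return atz(c,u,v,z),cv2.contourArea(k)
E
python3 - <<'E'
from seg import *
np.set_printoptions(precision=4,suppress=True)
c=robot.capture("top"); s=robot.capture("side")
for n,lo,hi,p,h in (("collar",(100,120,30),(130,255,255),(.552,.047,.013),.02),("spacer",(18,120,60),(32,255,255),(.55,.133,.01),.014),("lockring",(0,150,60),(10,255,255),(.58,.206,.009),.012)):
    for k in(c,s): print(n,*blob(k,lo,hi,proj(k,p),20,.003+h*.55))
# cross: brass pixels on top view at z=.056
for k in(c,s):
    hsv=cv2.cvtColor(k["frame"],cv2.COLOR_BGR2HSV).astype(int)
    u0,v0=proj(k,(.57,-.14,.05)).round().astype(int)
    P=[];W=[]
    for v in range(v0-18,v0+19):
        for u in range(u0-18,u0+19):
            if 12<=hsv[v,u,0]<=32 and hsv[v,u,1]>100 and hsv[v,u,2]>50: P.append(atz(k,u,v,.056)[:2]);W.append(hsv[v,u,1]/255)
    P=np.array(P)
    def f(x):
        d=P-x[:2]; a=np.arctan2(d[:,1],d[:,0])-x[2]; r=np.hypot(*d.T)
        a=(a+np.pi/4)%(np.pi/2)-np.pi/4
        return np.r_[r*np.sin(a),np.maximum(0,r-.017),np.maximum(0,.008-r)]
    best=min((least_squares(f,[*P.mean(0),a]) for a in np.arange(0,1.57,.2)),key=lambda r:r.cost)
    print("cross",len(P),best.x[:2],np.degrees(best.x[2])%90,best.cost)
go(.55,.05,.12,None)
E
```

```text
collar [0.5499 0.0469 0.014 ] 238.0
collar [0.5548 0.0471 0.014 ] 230.0
spacer [0.5488 0.1329 0.0107] 208.5
spacer [0.5526 0.1321 0.0107] 179.5
lockring [0.5803 0.2114 0.0096] 293.0
lockring [0.5855 0.2122 0.0096] 181.0
cross 57 [ 0.5631 -0.1362] 58.971945732158034 0.00012220004137167588
cross 58 [ 0.5663 -0.1383] 60.44157064481544 0.00015593795720632707
shift [-481.1 -453.7  111.3] yaw 65.8 turn None tilt z [ 0. -0. -1.]
```

```bash
python3 -m creep '[-40,-38,0,0,0,0,-40,-38,0,0,0,0,-40,-38,0,0,0,0,-40,-38,0,0,0,0,-40,-38,0,0,0,0,-40,-38,0,0,0,0,-40,-38,0,0,0,0,-40,-38,0,0,0,0]' 62; python3 -m creep '[-40,-38,20,0,0,0,-40,-38,20,0,0,0,-40,-38,30,0,0,0,-41,-36,40,0,0,0,0,0,20,0,0,0,0,0,0,0,0,0]'; python3 - <<'E'
from h import *
go(.552,.047,.05)
E
```

```text
time: 2.1
tcp_pos: [0.4652, 0.251, 0.2316]
eef_rot: [0.0, 0.21, 0.978, 0.0]
wrist_force: [1.2, 0.7, 0.7]
opening: 0.728
grip_force: 0.0
time: 2.85
tcp_pos: [0.5474, 0.0532, 0.1033]
eef_rot: [-0.001, 0.21, 0.978, -0.0]
wrist_force: [-0.7, 0.9, 0.6]
opening: 0.724
grip_force: 0.0
shift [-6.9 -3.7 53.3] yaw 65.7 turn None tilt z [-0.003 -0.    -1.   ]
```

```bash
python3 -m creep '[-7,-4,30,0,0,0,0,0,35,0,0,0,0,0,25,0,0,0,0,0,7,0,0,0,0,0,0,0,0,0]' ; python3 - <<'E'
from h import *
s=robot.capture("side"); cv2.imwrite("pics/g1.png",cv2.resize(s["frame"][120:270,150:330],(720,600),interpolation=cv2.INTER_CUBIC))
go(.552,.047,.006)
E
```

```text
time: 3.48
tcp_pos: [0.5531, 0.048, 0.0082]
eef_rot: [0.0, 0.209, 0.978, 0.0]
wrist_force: [-0.0, -0.5, 0.4]
opening: 0.73
grip_force: 0.0
shift [ 0.9 -1.3  2.6] yaw 65.8 turn None tilt z [ 0.001  0.    -1.   ]
```

View pics/g1.png

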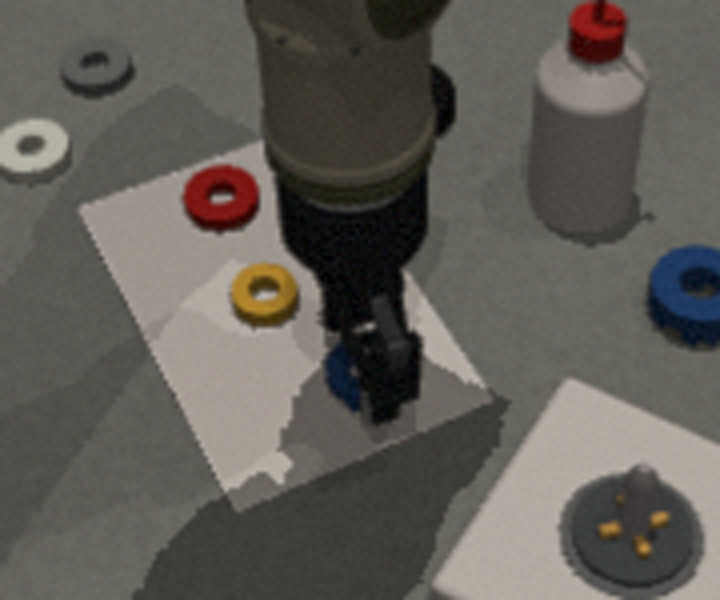

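The fingers straddle the blue collar at about (350,375). I'll close and lift.

```bash
python3 -m creep '[0,0,2,0,0,0,0,0,0,0,0,0,0,0,0,0,0,0,0,0,0,0,0,0,0,0,0,0,0,0]' 30 50; python3 -m creep '[0,0,-30,0,0,0,0,0,-50,0,0,0,0,0,-50,0,0,0,0,0,0,0,0,0]'; python3 - <<'E'
from h import *
go(.567,-.139,.136,60)
E
```

```text
time: 4.15
tcp_pos: [0.5535, 0.0474, 0.0071]
eef_rot: [0.001, 0.21, 0.978, 0.0]
wrist_force: [-1.4, 0.3, 11.6]
opening: 0.494
grip_force: 48.9
time: 4.65
tcp_pos: [0.5548, 0.0474, 0.1397]
eef_rot: [0.003, 0.21, 0.978, 0.001]
wrist_force: [0.2, 0.5, -1.5]
opening: 0.493
grip_force: 51.1
shift [ -87.6 -165.     3.5] yaw 65.8 turn 5.753130911464197 tilt z [ 0.007  0.001 -1.   ]
```

```bash
python3 -m creep '[-22,-41,0,0,0,0,-22,-41,0,0,0,0,-22,-41,0,0,0,0,-22,-42,0,0,0,0,0,0,0,0,0,0,0,0,0,0,0,0]'; python3 - <<'E'
from h import *
np.set_printoptions(precision=4,suppress=True)
s=robot.capture("side"); c=robot.capture("top")
a=cv2.resize(s["frame"][185:285,250:370],(720,600),interpolation=cv2.INTER_CUBIC)
cv2.imwrite("pics/g2.png",a)
for k in(s,c):
  for d in robot.spot_point(k,"collar")[:4]: print(np.round(d["point"],4),round(d["p"],2))
  print([ (np.round(d["point"],4),d["p"]) for d in robot.spot_point(k,"seat")[:1]])
go(.567,-.139,.136,60)
E
```

```text
time: 5.4
tcp_pos: [0.5648, -0.139, 0.1349]
eef_rot: [-0.001, 0.21, 0.978, 0.0]
wrist_force: [-0.2, 0.4, -1.3]
opening: 0.496
grip_force: 51.1
[ 0.4251 -0.0633 -0.0025] 0.74
[ 0.5686 -0.141   0.0025] 0.51
[ 0.5641 -0.1405  0.127 ] 0.48
[(array([ 0.564 , -0.1395,  0.0532]), 0.88)]
[ 0.7307 -0.05    0.0025] 0.94
[ 0.4202 -0.0556  0.0019] 0.5
[ 0.7311 -0.2223 -0.0009] 0.49
[ 0.565  -0.1371  0.136 ] 0.38
[(array([ 0.5681, -0.139 ,  0.0484]), 0.68)]
shift [-1.8 -0.1 -0.5] yaw 65.9 turn 5.869820861228916 tilt z [ 0.  0. -1.]
```

View pics/g2.png

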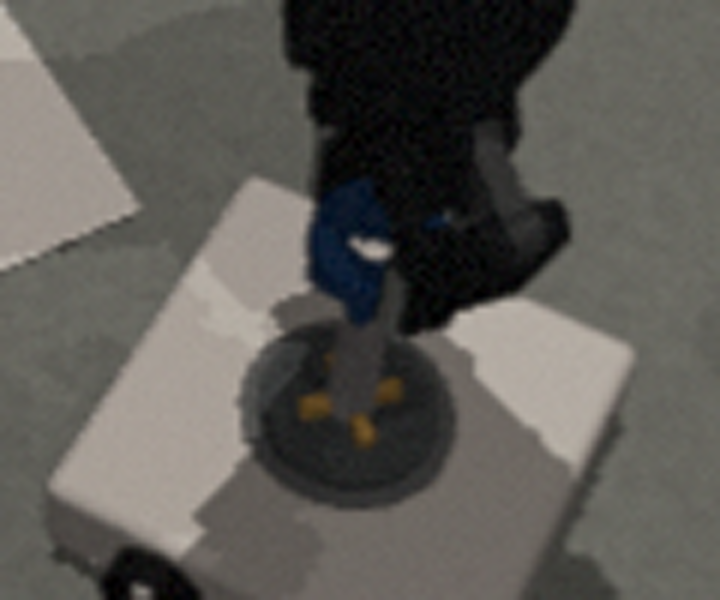

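The collar hangs in the gripper at about (350,245), and the flange top is centred near (355,412), under it. I'll compute the flange centre from both views.

```bash
python3 - <<'E'
from h import *
np.set_printoptions(precision=4,suppress=True)
c=robot.capture("top"); s=robot.capture("side")
print(atz(c,355.5,198.4,.048)); 
for z in(.048,.05): print(atz(s,309.2,253.7,z))
t=cv2.imread("pics/top0.png"); sd=cv2.imread("pics/side0.png")
for k,f in((c,t),(s,sd)):
    hsv=cv2.cvtColor(f,cv2.COLOR_BGR2HSV)
    u,v=proj(k,(.567,-.139,.05)).round().astype(int)
    m=cv2.inRange(cv2.cvtColor(f,cv2.COLOR_BGR2GRAY),0,100)
    w=np.zeros_like(m); cv2.circle(w,(int(u),int(v)),22,255,-1); m&=w
    cs,_=cv2.findContours(m,cv2.RETR_EXTERNAL,cv2.CHAIN_APPROX_NONE); q=max(cs,key=cv2.contourArea)
    e=cv2.fitEllipse(cv2.convexHull(q)); print(e, atz(k,*e[0],.0475))
E
```

```text
[ 0.562  -0.1376  0.048 ]
[ 0.5672 -0.1416  0.048 ]
[ 0.5662 -0.1423  0.05  ]
((354.5784912109375, 198.0040740966797), (31.18998146057129, 31.8448429107666), 140.22239685058594) [ 0.5629 -0.1357  0.0475]
((307.5031433105469, 253.274169921875), (32.2650146484375, 35.66843032836914), 113.82307434082031) [ 0.5658 -0.1385  0.0475]
```

```bash
python3 -m creep '[0,0,20,0,0,0,0,0,8,0,0,0,0,0,8,0,0,0,0,0,8,0,0,0,0,0,0,0,0,0]'; python3 -m creep '[0,0,8,0,0,0,0,0,8,0,0,0,0,0,8,0,0,0,0,0,0,0,0,0]'
```

```text
time: 6.42
tcp_pos: [0.5653, -0.1391, 0.091]
eef_rot: [-0.0, 0.21, 0.978, 0.0]
wrist_force: [-0.1, 0.4, -1.1]
opening: 0.492
grip_force: 51.1
time: 6.92
tcp_pos: [0.5652, -0.1391, 0.0667]
eef_rot: [-0.0, 0.21, 0.978, 0.0]
wrist_force: [1.0, -0.1, -0.3]
opening: 0.492
grip_force: 51.1
```

```bash
python3 -m creep '[0,0,2,0,0,0,0,0,2,0,0,0,0,0,2,0,0,0,0,0,0,0,0,0]'; python3 -m creep '[0,0,2,0,0,0,0,0,0,0,0,0]'
```

```text
time: 7.42
tcp_pos: [0.5654, -0.1393, 0.0614]
eef_rot: [0.0, 0.21, 0.978, 0.0]
wrist_force: [0.7, 1.5, -1.9]
opening: 0.493
grip_force: 51.1
time: 7.68
tcp_pos: [0.5655, -0.1394, 0.0601]
eef_rot: [0.0, 0.21, 0.978, 0.0]
wrist_force: [-1.0, 1.5, 7.1]
opening: 0.496
grip_force: 51.8
```

```bash
for i in 1; do python3 -m creep '[0,0,1,0,0,6,0,0,0.3,0,0,6,0,0,0,0,0,6,0,0,0,0,0,6]'; done
```

```text
time: 8.18
tcp_pos: [0.5655, -0.1393, 0.0588]
eef_rot: [0.0, 0.41, 0.912, 0.0]
wrist_force: [0.8, 1.0, -1.2]
opening: 0.493
grip_force: 51.2
```

```bash
python3 -m creep '[0,0,0,0,0,6,0,0,0,0,0,6,0,0,0,0,0,6,0,0,0,0,0,6]'; python3 -c "
from workcell import robot;print(robot.observe()['wrist_torque'])"
```

```text
time: 8.68
tcp_pos: [0.5658, -0.1386, 0.0583]
eef_rot: [0.0, 0.59, 0.808, 0.0]
wrist_force: [1.8, 1.7, 0.2]
opening: 0.489
grip_force: 50.9
[ 0.54097084 -0.37908858  0.71770883]
```

Force vanished and torque has risen to 0.7 N m, so the slots have engaged. I'll back off a little and press down.

```bash
python3 -m creep '[0,0,1,0,0,-4,0,0,1,0,0,-2,0,0,1,0,0,0,0,0,1,0,0,0,0,0,0,0,0,0]'; python3 -c "
from workcell import robot;print(robot.observe()['wrist_torque'])"
```

```text
time: 9.3
tcp_pos: [0.5657, -0.1391, 0.0543]
eef_rot: [0.0, 0.546, 0.838, 0.0]
wrist_force: [2.5, 3.4, 1.7]
opening: 0.489
grip_force: 51.3
[ 0.63933039 -0.62936855  0.05468711]
```

```bash
python3 -m creep '[0,0,1,0,0,0,0,0,1,0,0,0,0,0,0,0,0,0]'; python3 -c "
from workcell import robot;print(robot.observe()['wrist_torque'])"
```

```text
time: 9.68
tcp_pos: [0.5658, -0.1392, 0.054]
eef_rot: [0.001, 0.546, 0.838, 0.001]
wrist_force: [-1.6, 5.7, 22.5]
opening: 0.492
grip_force: 53.0
[1.02566351 0.42274242 0.05992134]
```

```bash
python3 -m creep '[0,0,-2,0,0,0,0,0,0,0,0,0,0,0,0,0,0,0]' 62; python3 -m creep '[0,0,-20,0,0,0,0,0,-40,0,0,0,0,0,-40,0,0,0,0,0,0,0,0,0]'; python3 - <<'E'
from h import *
np.set_printoptions(precision=4,suppress=True)
s=robot.capture("side"); c=robot.capture("top")
o=np.hstack([cv2.resize(k["frame"][int(v)-35:int(v)+35,int(u)-35:int(u)+35],(400,400),interpolation=cv2.INTER_CUBIC) for k in(s,c) for u,v in[proj(k,(.566,-.139,.06))]])
cv2.imwrite("pics/g3.png",o)
go(.5515,.1325,.15,68)
E
```

```text
time: 10.05
tcp_pos: [0.5648, -0.1397, 0.0539]
eef_rot: [-0.0, 0.547, 0.837, -0.0]
wrist_force: [-0.6, 0.0, 0.3]
opening: 0.723
grip_force: 0.0
time: 10.55
tcp_pos: [0.5666, -0.1399, 0.1567]
eef_rot: [0.002, 0.546, 0.837, 0.001]
wrist_force: [0.2, -0.3, -1.1]
opening: 0.728
grip_force: 0.0
shift [254.2  97.1   4.1] yaw 23.8 turn -44.218840227262035 tilt z [ 0. -0. -1.]
```

View pics/g3.png

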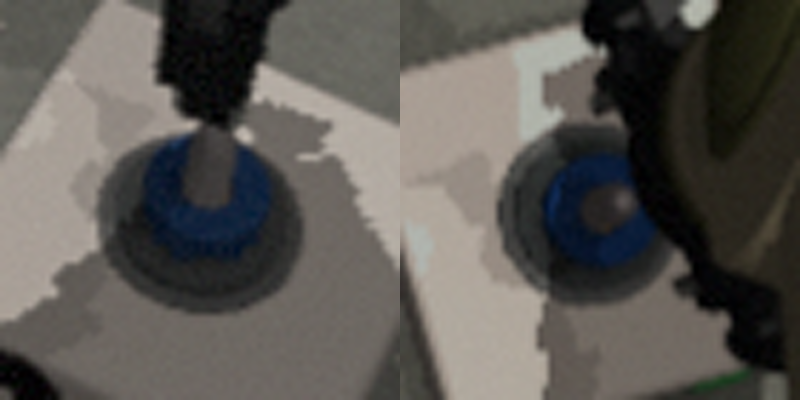

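The collar sits flat around the post at (207,200) and (600,210), low on the flange. Next is the spacer.

```bash
python3 -m creep '[51,19,0,0,0,0,51,20,0,0,0,0,51,19,0,0,0,0,51,20,0,0,0,0,50,19,20,0,0,0,0,0,40,0,0,0,0,0,0,0,0,0]'; python3 - <<'E'
from h import *
go(.5515,.1325,.009)
E
```

```text
time: 11.52
tcp_pos: [0.5491, 0.1321, 0.0909]
eef_rot: [-0.002, 0.546, 0.838, -0.003]
wrist_force: [0.6, -0.2, 0.7]
opening: 0.726
grip_force: 0.0
shift [-0.6  3.  81.9] yaw 23.8 turn None tilt z [-0.007 -0.003 -1.   ]
```

```bash
python3 -m creep '[0,2,35,0,0,0,0,0,35,0,0,0,0,0,12,0,0,0,0,0,0,0,0,0]'; python3 -m creep '[0,0,0,0,0,0,0,0,0,0,0,0,0,0,0,0,0,0,0,0,0,0,0,0]' 26 50; python3 -m creep '[0,0,-30,0,0,0,0,0,-50,0,0,0,0,0,-60,0,0,0,0,0,0,0,0,0]'; python3 - <<'E'
from h import *
s=robot.observe(); print(s["tcp_pos"])
go(.5658,-.1392,.15)
E
```

```text
time: 12.02
tcp_pos: [0.5535, 0.1321, 0.0123]
eef_rot: [-0.0, 0.547, 0.837, -0.0]
wrist_force: [-0.1, -0.4, -0.1]
opening: 0.726
grip_force: 0.0
time: 12.52
tcp_pos: [0.5542, 0.133, 0.014]
eef_rot: [0.001, 0.546, 0.838, 0.001]
wrist_force: [-0.7, -0.7, 6.6]
opening: 0.416
grip_force: 49.1
time: 13.02
tcp_pos: [0.5559, 0.1336, 0.1575]
eef_rot: [0.003, 0.546, 0.838, 0.004]
wrist_force: [0.3, 0.8, -0.1]
opening: 0.415
grip_force: 50.0
[0.55591867 0.13363083 0.15753867]
shift [-253.7 -101.     6.8] yaw 23.8 turn None tilt z [ 0.008  0.003 -1.   ]
```

```bash
python3 -m creep '[-51,-20,0,0,0,0,-51,-20,0,0,0,0,-51,-20,0,0,0,0,-50,-20,0,0,0,0,-50,-20,0,0,0,0,0,0,0,0,0,0,0,0,0,0,0,0]'; python3 - <<'E'
from h import *
s=robot.capture("side"); c=robot.capture("top")
o=np.hstack([cv2.resize(k["frame"][int(v)-35:int(v)+35,int(u)-35:int(u)+35],(400,400),interpolation=cv2.INTER_CUBIC) for k in(s,c) for u,v in[proj(k,(.566,-.139,.13))]])
cv2.imwrite("pics/g4.png",o)
go(.5658,-.1392,.15)
E
```

```text
time: 13.9
tcp_pos: [0.5637, -0.1383, 0.1521]
eef_rot: [-0.0, 0.546, 0.838, 0.0]
wrist_force: [0.4, 0.7, -0.3]
opening: 0.417
grip_force: 50.0
shift [-2.7  0.9  2. ] yaw 23.9 turn None tilt z [-0.     0.001 -1.   ]
```

View pics/g4.png

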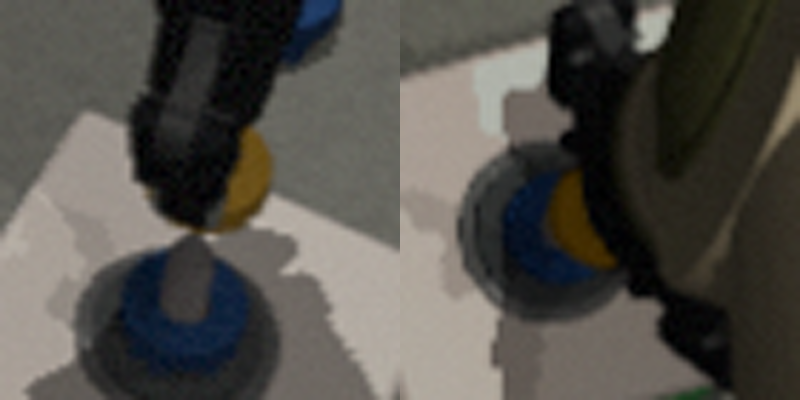

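The yellow ring is held with its centre near the post in both views ((210,180) and (580,220)). I'll lower it gently.

```bash
python3 -m creep '[-2.5,1,20,0,0,0,0,0,10,0,0,0,0,0,5,0,0,0,0,0,5,0,0,0,0,0,0,0,0,0]'; python3 -m creep '[0,0,4,0,0,0,0,0,4,0,0,0,0,0,4,0,0,0,0,0,0,0,0,0]'
```

```text
time: 14.62
tcp_pos: [0.5659, -0.1405, 0.1121]
eef_rot: [-0.0, 0.546, 0.838, -0.0]
wrist_force: [-0.7, -0.1, -0.8]
opening: 0.417
grip_force: 50.0
time: 15.12
tcp_pos: [0.5658, -0.1391, 0.0998]
eef_rot: [-0.001, 0.546, 0.838, 0.001]
wrist_force: [0.4, 4.9, -0.3]
opening: 0.418
grip_force: 50.1
```

```bash
python3 -m creep '[1,0,4,0,0,0,0,0,4,0,0,0,0,0,4,0,0,0,0,0,3,0,0,0,0,0,0,0,0,0]'; python3 -m creep '[0,0,2,0,0,0,0,0,2,0,0,0,0,0,0,0,0,0]'
```

```text
time: 15.75
tcp_pos: [0.5655, -0.1389, 0.0847]
eef_rot: [-0.0, 0.546, 0.838, 0.0]
wrist_force: [1.0, 6.0, -0.3]
opening: 0.415
grip_force: 50.1
time: 16.12
tcp_pos: [0.5656, -0.1388, 0.0811]
eef_rot: [-0.0, 0.546, 0.838, 0.0]
wrist_force: [0.3, 6.4, 3.3]
opening: 0.422
grip_force: 50.9
```

```bash
python3 -m creep '[0,0,2,0,0,0,0,0,1,0,0,0,0,0,0,0,0,0]'
```

```text
time: 16.5
tcp_pos: [0.5657, -0.1388, 0.0805]
eef_rot: [0.0, 0.546, 0.838, 0.001]
wrist_force: [-6.6, 8.7, 33.6]
opening: 0.415
grip_force: 56.2
```

```bash
python3 -m creep '[0,0,-3,0,0,0,0,0,0,0,0,0,0,0,0,0,0,0]' 62; python3 -m creep '[0,0,-20,0,0,0,0,0,-40,0,0,0,0,0,-20,0,0,0,0,0,0,0,0,0]'; python3 - <<'E'
from h import *
s=robot.capture("side"); c=robot.capture("top")
o=np.hstack([cv2.resize(k["frame"][int(v)-35:int(v)+35,int(u)-35:int(u)+35],(400,400),interpolation=cv2.INTER_CUBIC) for k,p in((s,(.566,-.139,.07)),(s,(.583,.212,.01))) for u,v in[proj(k,p)]])
cv2.imwrite("pics/g5.png",o)
go(.583,.212,.158)
E
```

```text
time: 16.88
tcp_pos: [0.5654, -0.1403, 0.0808]
eef_rot: [0.0, 0.546, 0.837, -0.0]
wrist_force: [0.4, 0.1, -0.6]
opening: 0.72
grip_force: 0.0
time: 17.38
tcp_pos: [0.5662, -0.1401, 0.1621]
eef_rot: [0.001, 0.546, 0.838, 0.0]
wrist_force: [0.8, 0.6, -0.6]
opening: 0.727
grip_force: 0.0
shift [314.7 158.1   2.4] yaw 23.8 turn None tilt z [-0.001 -0.    -1.   ]
```

View pics/g5.png

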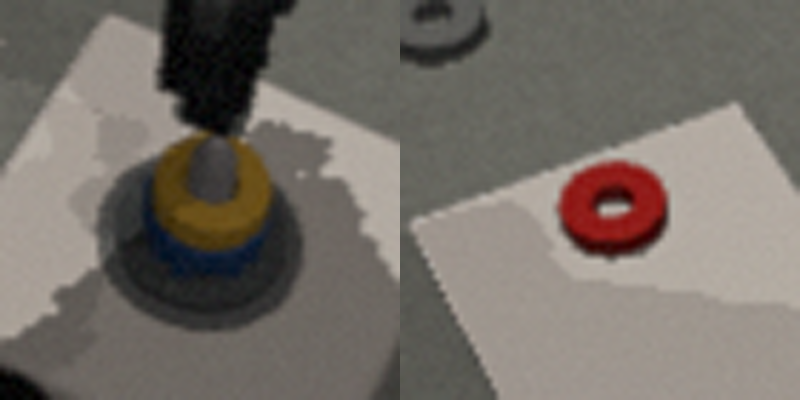

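The spacer sits flat on the collar at (212,195). The red ring is undisturbed on the mat at (612,205).

```bash
python3 -m creep '[52,26,0,0,0,0,53,26,0,0,0,0,52,27,0,0,0,0,53,26,0,0,0,0,52,27,0,0,0,0,53,26,20,0,0,0,0,0,50,0,0,0,0,0,0,0,0,0]' 66; python3 - <<'E'
from h import *
go(.583,.212,.009)
E
```

```text
time: 18.48
tcp_pos: [0.5801, 0.2116, 0.0869]
eef_rot: [-0.002, 0.546, 0.838, -0.004]
wrist_force: [-0.6, -0.4, 1.5]
opening: 0.775
grip_force: 0.0
shift [-0.8  3.5 77.9] yaw 23.8 turn None tilt z [-0.008 -0.004 -1.   ]
```

```bash
python3 -m creep '[0,1,35,0,0,0,0,0,33,0,0,0,0,0,11,0,0,0,0,0,0,0,0,0]'; python3 -m creep '[0,0,0,0,0,0,0,0,0,0,0,0,0,0,0,0,0,0,0,0,0,0,0,0]' 34 50; python3 -m creep '[0,0,-30,0,0,0,0,0,-50,0,0,0,0,0,-60,0,0,0,0,0,-10,0,0,0,0,0,0,0,0,0]'; python3 - <<'E'
from h import *
go(.5658,-.1392,.16)
E
```

```text
time: 18.98
tcp_pos: [0.5844, 0.2116, 0.0126]
eef_rot: [0.0, 0.547, 0.837, -0.0]
wrist_force: [0.5, 0.6, -0.6]
opening: 0.77
grip_force: 0.0
time: 19.48
tcp_pos: [0.5847, 0.2127, 0.0143]
eef_rot: [0.001, 0.546, 0.838, 0.001]
wrist_force: [-1.1, -0.8, 10.7]
opening: 0.401
grip_force: 5.5
time: 20.1
tcp_pos: [0.5843, 0.213, 0.1635]
eef_rot: [0.001, 0.546, 0.838, 0.001]
wrist_force: [0.1, 0.3, -1.1]
opening: 0.397
grip_force: 0.0
shift [-314.8 -159.     3. ] yaw 23.8 turn None tilt z [ 0.002  0.001 -1.   ]
```

Grip force is 0, so the grasp was too high and slid off. I'll see where the ring lies now.

```bash
python3 -m creep '[0,-60,0,0,0,0,0,0,0,0,0,0,0,0,0,0,0,0]' 66; python3 - <<'E'
from seg import *
np.set_printoptions(precision=4,suppress=True)
c=robot.capture("top"); s=robot.capture("side")
for k in(c,s): print(*blob(k,(0,150,60),(10,255,255),proj(k,(.583,.212,.009)),24,.0096))
u,v=proj(s,(.583,.212,.01)).astype(int); cv2.imwrite("pics/g6.png",cv2.resize(s["frame"][v-35:v+35,u-35:u+35],(400,400)))
go(.583,.212,.15)
E
```

```text
time: 20.48
tcp_pos: [0.529, 0.1885, 0.1614]
eef_rot: [-0.0, 0.546, 0.838, -0.0]
wrist_force: [0.3, 0.4, 0.1]
opening: 0.772
grip_force: 0.0Traceback (most recent call last):
  File "<stdin>", line 4, in <module>
  File "seg.py", line 8, in blob
    k=max(cs,key=cv2.contourArea); M=cv2.moments(k)
ValueError: max() iterable argument is empty
```

```bash
python3 - <<'E'
from seg import *
np.set_printoptions(precision=4,suppress=True)
s=robot.capture("side")
u,v=proj(s,(.583,.212,.01)).astype(int); cv2.imwrite("pics/g6.png",cv2.resize(s["frame"][v-35:v+35,u-35:u+35],(400,400)))
print(*blob(s,(0,150,60),(10,255,255),proj(s,(.583,.212,.009)),24,.0096))
go(.583,.212,.15)
E
```

```text
[0.5853 0.2121 0.0096] 185.0
shift [-0.3 57.9 11.7] yaw 23.8 turn None tilt z [ 0. -0. -1.]
```

View pics/g6.png

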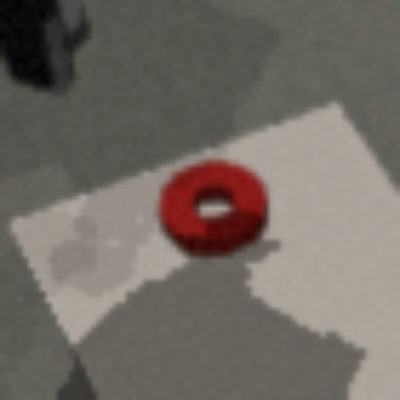

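The ring lies flat, unmoved, at (214,207). I'll regrasp lower.

```bash
python3 -m creep '[0,58,0,0,0,0,0,0,50,0,0,0,0,0,50,0,0,0,0,0,40,0,0,0,0,0,13,0,0,0,0,0,0,0,0,0,0,0,0,0,0,0]'
```

```text
time: 21.5
tcp_pos: [0.5833, 0.2121, 0.0106]
eef_rot: [0.001, 0.546, 0.838, 0.001]
wrist_force: [-0.4, -0.2, -0.1]
opening: 0.774
grip_force: 0.0
```

```bash
python3 -m creep '[0,0,6,0,0,0,0,0,0,0,0,0]'; python3 -m creep '[0,0,0,0,0,0,0,0,0,0,0,0,0,0,0,0,0,0,0,0,0,0,0,0]' 34 50
```

```text
time: 21.75
tcp_pos: [0.5824, 0.212, 0.0036]
eef_rot: [0.0, 0.546, 0.838, 0.0]
wrist_force: [-0.3, 0.3, -0.2]
opening: 0.774
grip_force: 0.0
time: 22.25
tcp_pos: [0.5824, 0.2119, 0.0041]
eef_rot: [0.0, 0.546, 0.838, 0.0]
wrist_force: [-1.6, -0.2, 8.1]
opening: 0.529
grip_force: 50.2
```

```bash
python3 -m creep '[0,0,-30,0,0,0,0,0,-50,0,0,0,0,0,-60,0,0,0,0,0,-20,0,0,0,0,0,0,0,0,0]'; python3 - <<'E'
from h import *
go(.5658,-.1392,.16)
E
```

```text
time: 22.88
tcp_pos: [0.583, 0.2122, 0.165]
eef_rot: [0.001, 0.546, 0.838, 0.002]
wrist_force: [-0.9, 0.3, -0.6]
opening: 0.528
grip_force: 51.8
shift [-314.6 -157.4    4.4] yaw 23.8 turn None tilt z [ 0.003  0.002 -1.   ]
```

```bash
python3 -m creep '[-52,-26,0,0,0,0,-53,-26,0,0,0,0,-52,-27,0,0,0,0,-53,-26,0,0,0,0,-52,-26,0,0,0,0,-52,-26,0,0,0,0,0,0,0,0,0,0,0,0,0,0,0,0]'; python3 - <<'E'
from h import *
go(.5657,-.1389,.12)
s=robot.capture("side"); c=robot.capture("top")
o=np.hstack([cv2.resize(k["frame"][int(v)-35:int(v)+35,int(u)-35:int(u)+35],(400,400),interpolation=cv2.INTER_CUBIC) for k in(s,c) for u,v in[proj(k,(.566,-.139,.13))]])
cv2.imwrite("pics/g7.png",o)
E
```

```text
time: 23.88
tcp_pos: [0.5645, -0.1384, 0.1619]
eef_rot: [-0.001, 0.546, 0.837, -0.0]
wrist_force: [-0.2, 0.6, -0.6]
opening: 0.525
grip_force: 51.8
shift [-1.   1.  41.9] yaw 23.7 turn None tilt z [-0.002  0.001 -1.   ]
```

View pics/g7.png

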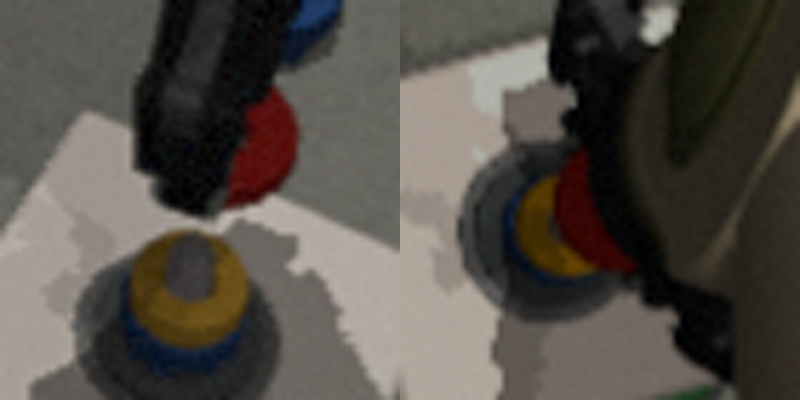

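The red ring is held (about (225,150) and (600,215)), above the stack. I'll lower it.

```bash
python3 -m creep '[-0.5,0.5,40,0,0,0,0,0,10,0,0,0,0,0,4,0,0,0,0,0,4,0,0,0,0,0,4,0,0,0,0,0,0,0,0,0]'; python3 -m creep '[0,0,4,0,0,0,0,0,4,0,0,0,0,0,0,0,0,0]'
```

```text
time: 24.72
tcp_pos: [0.5658, -0.1391, 0.1014]
eef_rot: [0.0, 0.546, 0.838, 0.0]
wrist_force: [-1.1, 0.3, -1.4]
opening: 0.525
grip_force: 51.8
time: 25.1
tcp_pos: [0.5654, -0.1375, 0.0928]
eef_rot: [-0.001, 0.546, 0.838, 0.0]
wrist_force: [-1.1, 5.4, -2.2]
opening: 0.53
grip_force: 51.7
```

```bash
python3 -m creep '[1,0,4,0,0,0,0,0,2,0,0,0,0,0,0,0,0,0]'; python3 -m creep '[0,0,2,0,0,0,0,0,1.5,0,0,0,0,0,0,0,0,0]'
```

```text
time: 25.48
tcp_pos: [0.5653, -0.1374, 0.0869]
eef_rot: [-0.0, 0.546, 0.838, 0.0]
wrist_force: [-0.5, 5.5, -0.0]
opening: 0.527
grip_force: 51.9
time: 25.85
tcp_pos: [0.5654, -0.1374, 0.0849]
eef_rot: [-0.0, 0.546, 0.838, 0.001]
wrist_force: [-5.2, 7.4, 16.8]
opening: 0.531
grip_force: 53.6
```

Home at 0.085 as expected. I'll release, lift and check.

```bash
python3 -m creep '[0,0,1,0,0,0,0,0,-2,0,0,0]'; python3 -m creep '[0,0,0,0,0,0,0,0,0,0,0,0,0,0,0,0,0,0]' 70; python3 -m creep '[0,0,-20,0,0,0,0,0,-40,0,0,0,0,0,-40,0,0,0,0,0,0,0,0,0]'; python3 - <<'E'
from h import *
np.set_printoptions(precision=4,suppress=True)
s=robot.capture("side"); c=robot.capture("top")
u,v=proj(s,(.566,-.139,.08)).astype(int)
cv2.imwrite("pics/g8.png",cv2.resize(s["frame"][v-40:v+40,u-40:u+40],(560,560),interpolation=cv2.INTER_CUBIC))
for q in("collar","spacer","lockring"): print(q,[d["point"] for d in robot.spot_point(s,q) if abs(d["point"][1]+.139)<.03])
E
```

```text
time: 26.1
tcp_pos: [0.5653, -0.1374, 0.0853]
eef_rot: [-0.0, 0.546, 0.838, 0.001]
wrist_force: [0.0, 4.1, -4.4]
opening: 0.528
grip_force: 51.5
time: 26.48
tcp_pos: [0.5654, -0.1388, 0.0846]
eef_rot: [0.0, 0.547, 0.837, -0.0]
wrist_force: [0.4, -0.5, 0.2]
opening: 0.82
grip_force: 0.0
time: 26.98
tcp_pos: [0.5669, -0.139, 0.1874]
eef_rot: [0.002, 0.546, 0.837, 0.001]
wrist_force: [0.1, -0.7, 0.0]
opening: 0.82
grip_force: 0.0
collar [[0.5663, -0.1405, 0.0479]]
spacer []
lockring [[0.5649, -0.1406, 0.084]]
```

View pics/g8.png

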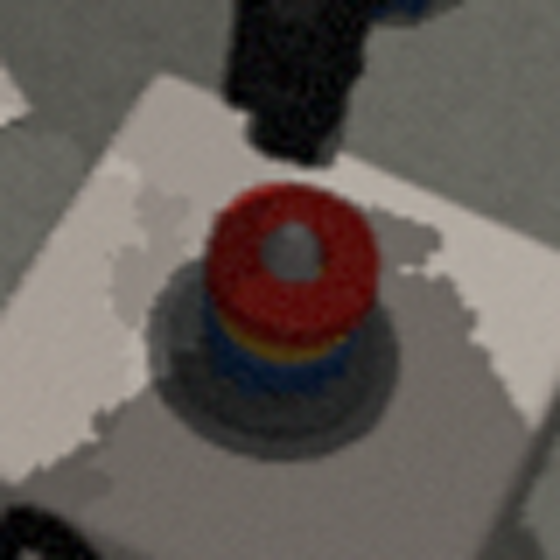

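The red ring sits flat on yellow on blue, with the post through it at (293,250) and the gripper clear.

```bash
python3 -c "
from workcell import robot;print(robot.job_done())"
```

```text
the job is handed in; nothing more can be done
None
```

I put the collar, spacer and lock ring on the spindle in that order and handed the job in at about 27 s. Contact heights and the last picture show all three fully home; the judge's verdict was not returned.

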